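# Press the gate lever to let the waiting can roll out

## Task

Release the can that waits behind the heavy flap of the gravity-feed lane: press down the rubber paddle on the long end of the lever with the fingertips, so that its short end raises the flap, and keep it pressed until the can has rolled down to the end stop of the lane. Then come up slowly so that the flap is let down gently, without slamming, until it is fully shut, and leave the lever resting in its cradle. Do not lift anything, do not touch the can or the flap, and leave the other things on the bench where they are.

Things in the scene. Friction and masses are not known exactly. Their poses are not given: they have to be found in the camera images.
- lane: Grey gravity-feed lane fixed on the bench. Origin at bench height under the flap's lip, mid-width. Its y axis runs up the lane, which falls to -y at 8 degrees; floor 60 mm high at the origin; channel 122 mm wide, from y = +165 mm to the stop. Base plate 215 x 375 mm. The lever is on its -x side. 169 mm tall in all. Its yaw is within 0.35 rad of the world's
- end_stop (a point): Foot of the black end stop's inner face, mid-width: lane y = -160 mm, on the lane floor, 38 mm up; the stop's top edge is 72 mm up
- flap (a joint): Heavy steel flap (about 2.4 to 3.9 kg, with a thick steel ballast bar on top) over the lane, hinged across the lane at y = +130 mm, 121 mm high. Angle in rad: 0 = shut (it falls shut by its own weight), grows as the lip rises, stops at 0.7. The can gets free at about 0.18; 0.25 leaves room
- flap_lip (a point): Middle of the lower edge of the flap's down-turned lip (118 mm wide), which holds the can back, below a window 86 x 48 mm in the flap's top that shows the can; 76 mm high when shut
- paddle (a point): Centre of the top of the rubber paddle (44 mm wide, 50 mm along the lever) on the lever's long end, 190 mm from the pivot. At the start it is the raised end, sloping 0.3 rad, 174 mm up, at lane x -105, y -237 mm. Press straight down: 80 mm lower, the flap is at about 0.25 rad; after 145 mm it meets the bench. Takes about 1 to 7 N; the flap's weight brings it back up
- lever_pivot (a point): Centre of the lever's pivot pin (12 mm thick, 56 mm long), which lies loose in the open-topped cradle 105 mm above the bench; the lever is a loose flat steel bar 22 x 10 mm, short arm 70 mm with a greased roller under the flap's ear
- cradle (a point): Where the pivot pin's centre belongs in the lane's cradle: lane x = -105 mm, y = -60 mm, 105 mm up
- can_center (a point): Centre of the lying slim can (40 mm diameter, 110 mm long, 0.1 to 0.18 kg), its axis across the lane. It waits at lane y = about +19 mm and comes to rest at the end stop at lane y = about -140 mm
- flask: Small grey bottle, 46 mm diameter, 105 mm tall, a bystander; origin under its centre
- tin: Low round jar, 72 mm diameter, 55 mm tall, a bystander; origin under its centre
- carton: Small cardboard box 80 x 60 x 55 mm, a bystander; origin under its centre
Mind the look-alikes: they are no part of the job. What is shaped like the part that bears can_center but purple, red or yellow is not meant.

How it is judged:
By the outcome, as a careful person would: the job done as asked, in the order asked, and still so for the second after the job is handed in, with the robot touching nothing.
It also fails if it takes over 48 s, if anything falls off the work surface, if the arm or the gripper's body presses on something with over 40 N, if the wrist force passes 120 N, or if a joint passes its speed limit or range.

## Robot

A 6-joint arm with a two-finger parallel gripper is mounted at the origin on the work surface. World frame = base frame: x ahead of the robot, y to its left, z up, the work surface at z = 0. Lengths are in mm, angles in degrees, forces in N, time in s.
With the tool pointing down it reaches from about 300 to 850 mm from the base axis. Payload 4.2 kg.
Tool frame: the origin (TCP) lies at the very end of the fingers, on their centre line; the grasp point (between the pads) lies 19 mm behind it; z points along the fingers, y is the line along which they close (so a half turn about z gives the same grasp; the last joint's range is limited). The gripper opens to 91 mm and grips with 3 to 60 N. Pads are 32 mm wide; open, the fingers measure 118 mm over their backs; the gripper's body (76 mm by 178 mm) begins 60 mm behind the grasp point.
Start: joints at [-76.261, 18.312, 89.639, -0, 72.044, -1.146], TCP at [147.713, -555.722, 189.176] pointing down, gripper open.
Joint ranges: [-177.97, 177.97], [-48.28, 115.42], [12.27, 149.76], [-77.06, 257.06], [2.81, 150.46], [-146.56, 146.56]. Speed limits (degrees/s): [147.25, 147.25, 180, 180, 180, 180].

## Interface

Orientations are given as [roll, pitch, yaw] about the fixed x, y, z axes, in that order (R = Rz(yaw) Ry(pitch) Rx(roll)).
In Python, from workcell import env, eyes gives the robot as it stands.
- The arm moves only by the tool send_rows, never from a script. Its argument "targets" is text: rows parted by semicolons, each of 7 numbers parted by spaces: the shift along the tool's x, y, z in m, then the turn, a rotation vector about the tool's x, y, z in degrees, then the opening in per cent of the stroke, from 0 (shut) to 100 (fully open). A call has 1 to 12 rows; each row is the pose to reach, as a shift and turn from the pose commanded when the call began, along the tool's axes at that moment; what a row does not reach only later rows make up. A row lasts 1/12 s, in which the tool goes at most 41.7 mm and 7.16 degrees, less where a joint would pass 70% of its speed; a pose out of reach is approached as far as the arm can. A call with a gripper value outside its range is refused whole. The fingers move at their own pace and stop on an object; "grip_force" is the grip in N (left out, the last holds). Time passes only in rows, so rows that repeat a pose let the fingers close. It gives the time, the measured TCP pose, the force, the opening and the grip force at its end, in the units of the state.
- env.state(): the state, without advancing time (a new reading comes with each control period).
- eyes.grab_frame(name): name is "side" or "top" or "wrist"; returns a dict with "image" (384x512x3 uint8, blue, green, red), "fovy" (degrees; the focal length in pixels is half the picture's height over the tangent of half this angle, whatever the lens; pixels are square), "cx", "cy" (the principal point, pixels), "eye" and "attitude" of the camera in the world. Camera axes: x right, y up, looking along -z (the intrinsics and any distortion apply to the point x, -y, -z); pixel columns grow to the right and rows downward; lengths in mm; the calibration is good to about 2 mm. A picture is of the moment at which its call begins. There is no depth.
- env.job_done(): hands the job in; it is judged then, once.
The state is a dict: "time_s": time; "qpos": joint angles; "qvel": joint speeds; "effort": joint torques, N m; "ee_pos": TCP position; "ee_rot": TCP orientation; "force": force on the tool from outside, world axes, zero at the start; "torque": the same for the moment, N m; "gripper_width": finger opening in mm; "gripper_force": force on a finger pad.
Only numpy, scipy, OpenCV 4.12 (cv2) and the standard library are available. Lean on these libraries where they do the work, as an engineer would, in place of code of your own. Each camera call takes 0.05 s, during which the arm holds its last target. There are 200 camera calls.

## Working session

There is one attempt and no reset: what is moved stays moved. The work goes in short steps, Python scripts to look and compute and a tool call to move; the robot and the scene stay as the last step left them, time stands still between calls to the robot, and variables do not carry over. Pictures are saved under pics/ and viewed, at most 10 in all, crops included, and the job is handed in when it is done.

Besides the shell and the picture viewer there is one more tool, called after "Call:" in YAML: its name, and indented under it one key for each argument. send_rows: Moves the arm, as the interface text tells. Its arguments: {"type":"object","properties":{"targets":{"type":"string"},"grip_force":{"type":"number"}},"required":["targets"]}

```bash
mkdir -p pics; cat > h.py <<'E'
import numpy as np, cv2
from workcell import env, eyes
def snap(n,f):
    d=eyes.grab_frame(n); cv2.imwrite(f'pics/{f}.png',d['image']); 
    np.save(f'pics/{f}.npy',{k:v for k,v in d.items() if k!='image'},allow_pickle=True); return d
E
python3 - <<'E'
from h import *
for n in('top','side'):
    d=snap(n,n+'0'); print({k:(np.round(v,4).tolist() if not isinstance(v,str) else v) for k,v in d.items() if k!='image'})
print(env.state())
E
```

```text
{'fovy': 56.0367, 'cx': 255.193, 'cy': 194.0864, 'eye': [431.4124, 170.3147, 1023.3329], 'attitude': [6.834, 0.1362, -89.0299]}
{'fovy': 45.5368, 'cx': 253.1657, 'cy': 185.2913, 'eye': [-161.6478, 955.4821, 761.8645], 'attitude': [58.2689, 0.0921, -137.4987]}
{'time_s': 0.1, 'qpos': array([-7.62607084e+01,  1.83468468e+01,  8.96997786e+01, -1.80846391e-03,
        7.20443758e+01, -1.14483056e+00]), 'qvel': array([ 0.05185702, -0.06219235, -0.19890791, -0.02188906,  0.04080872,
       -0.0485164 ]), 'effort': array([ 4.34057279e-05, -4.13333058e+01, -2.32510096e+01,  7.28627597e-02,
        4.21862165e-02, -7.00910664e-05]), 'ee_pos': array([ 147.57969989, -555.22246088,  188.41327652]), 'ee_rot': array([-1.79908983e+02, -9.90253284e-05,  1.48846809e+01]), 'force': array([-0.03077445, -0.54173918,  0.45151565]), 'torque': array([ 0.00737324,  0.00491052, -0.03280574]), 'gripper_force': 0.0, 'gripper_width': 91.20634777619732}
```

View pics/top0.png

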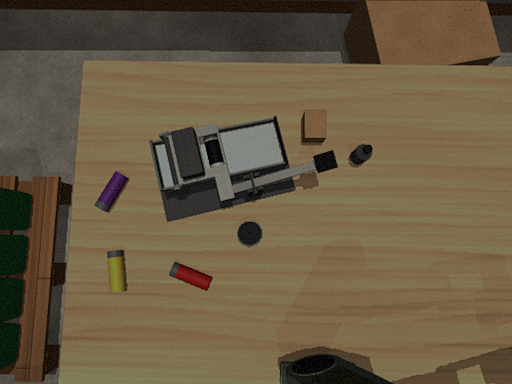

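View pics/side0.png

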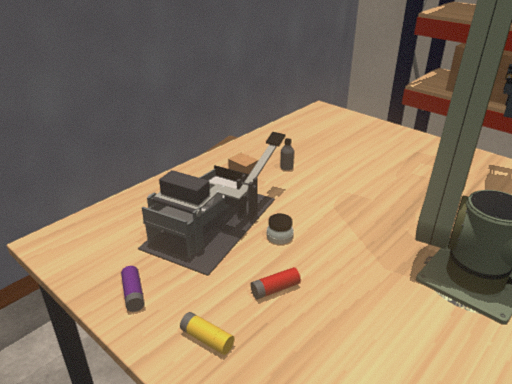

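```bash
cat >> h.py <<'E'
from scipy.spatial.transform import Rotation as R
def cam(f):
    d=np.load(f'pics/{f}.npy',allow_pickle=True).item()
    return d,R.from_euler('xyz',d['attitude'],degrees=True).as_matrix(),192/np.tan(np.radians(d['fovy']/2))
def px2w(f,u,v,z):
    d,M,F=cam(f); r=M@np.array([(u-d['cx'])/F,-(v-d['cy'])/F,-1]); e=np.array(d['eye'])
    return e+r*(z-e[2])/r[2]
def w2px(f,p):
    d,M,F=cam(f); c=M.T@(np.array(p)-d['eye']); return d['cx']-F*c[0]/c[2], d['cy']+F*c[1]/c[2]
E
python3 - <<'E'
from h import *
p=px2w('top0',325,160,174); print('paddle',p,'in side',w2px('side0',p))
v=px2w('top0',254,185,105); print('pivot',v)
d=(v-p)[:2]; print(np.hypot(*d)) # expect 177
print('yaw of lane y',np.degrees(np.arctan2(d[1],d[0]))-90)
for n,(u,vv,z) in dict(flask=(359,160,0),carton=(314,126,55),tin=(250,233,55)).items(): print(n,px2w('top0',u,vv,z))
im=cv2.imread('pics/top0.png')[100:230,145:380]; cv2.imwrite('pics/c1.png',cv2.resize(im,None,fx=3.4,fy=3.4,interpolation=2))
E
```

```text
paddle [618.20771408   8.16070707 174.        ] in side (np.float64(275.5103621440303), np.float64(136.36504886500197))
pivot [564.89308691 177.82533829 105.        ]
177.84413557030263
yaw of lane y 17.4445628688963
flask [ 658.08645954 -123.16268737    0.        ]
carton [739.6473174   15.24899022  55.        ]
tin [442.6075222  186.66532038  55.        ]
```

View pics/c1.png

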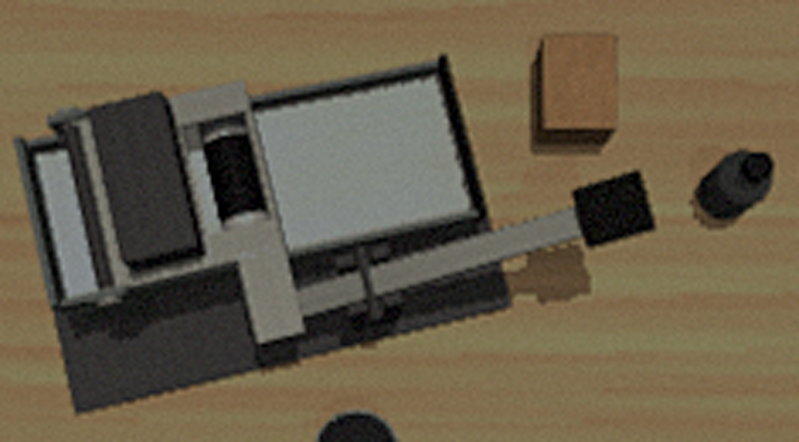

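Target can: the dark can seen in the flap window at (213,151) of the top image. The purple (112,191), yellow (117,271) and red (190,276) ones on the bench are look-alikes. The crop confirms the can, and the paddle is at about (325.6,161.5), i.e. world (616,7). Its reprojection and its 178 mm distance to the pivot match the description. Lane yaw is about 15°, already the same as the tool's yaw. I'll move above the paddle with the fingers shut.

Call:
send_rows:
  targets: "0.012 -0.008 -0.010 0 0 0 0; 0.030 -0.021 -0.020 0 0 0 0; 0.054 -0.039 -0.03 0 0 0 0; 0.080 -0.057 -0.041 0 0 0 0; 0.106 -0.076 -0.041 0 0 0 0; 0.133 -0.096 -0.041 0 0 0 0; 0.160 -0.115 -0.041 0 0 0 0; 0.187 -0.134 -0.041 0 0 0 0; 0.214 -0.154 -0.041 0 0 0 0; 0.241 -0.173 -0.041 0 0 0 0; 0.268 -0.193 -0.041 0 0 0 0; 0.295 -0.212 -0.041 0 0 0 0"
  grip_force: 10

```text
time_s: 1.1
ee_pos: [379.0, -272.5, 230.9]
ee_rot: [180.0, -0.0, 14.9]
force: [0.5, -0.3, 0.9]
gripper_width: 13.8
gripper_force: 0.0
```

Call:
send_rows:
  targets: "0.027 -0.019 0 0 0 0 0; 0.054 -0.039 0 0 0 0 0; 0.081 -0.058 0 0 0 0 0; 0.108 -0.078 0 0 0 0 0; 0.135 -0.097 0 0 0 0 0; 0.162 -0.116 0 0 0 0 0; 0.189 -0.136 0 0 0 0 0; 0.216 -0.155 0 0 0 0 0; 0.240 -0.172 0 0 0 0 0; 0.258 -0.186 0 0 0 0 0; 0.270 -0.195 0 0 0 0 0; 0.275 -0.199 0 0 0 0 0"

```text
time_s: 2.1
ee_pos: [593.6, -9.8, 230.2]
ee_rot: [-180.0, -0.0, 15.0]
force: [0.0, -0.1, 0.0]
gripper_width: 0.9
gripper_force: 0.0
```

```bash
python3 - <<'E'
from h import *
d=snap('wrist','w1'); s=env.state(); print(s['time_s'],s['ee_pos'],s['ee_rot'],s['force'],s['gripper_width'])
print(w2px('w1',[616,7,174]),w2px('w1',[568,179,105]))
E
```

```text
2.15 [593.6480005  -10.03011723 230.13194997] [-1.79967232e+02 -1.40682957e-02  1.50014300e+01] [ 1.48753866  0.21384063 -0.02249696] 0.43087569467987835
(np.float64(246.2414895235155), np.float64(164.36448743616506)) (np.float64(76.76713127799337), np.float64(155.50914699417507))
```

View pics/w1.png

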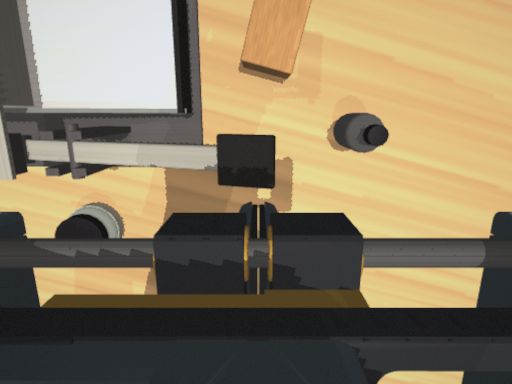

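The wrist picture shows the paddle at (246,161), against a predicted (246,164), and the lever pin at (72,152). That's a correction of about 2.5 mm. The lever runs along tool y, so I'll move over it and come down close.

Call:
send_rows:
  targets: "0.006 -0.003 0 0 0 0 0; 0.014 -0.008 0 0 0 0 0; 0.022 -0.012 0 0 0 0 0; 0.027 -0.015 0.002 0 0 0 0; 0.028 -0.016 0.008 0 0 0 0; 0.028 -0.016 0.016 0 0 0 0; 0.028 -0.016 0.024 0 0 0 0; 0.028 -0.016 0.032 0 0 0 0; 0.028 -0.016 0.038 0 0 0 0; 0.028 -0.016 0.042 0 0 0 0; 0.028 -0.016 0.045 0 0 0 0; 0.028 -0.016 0.046 0 0 0 0"

```text
time_s: 3.15
ee_pos: [615.7, 10.4, 183.6]
ee_rot: [-180.0, 0.0, 14.9]
force: [-0.3, 0.2, 0.1]
gripper_width: 0.3
gripper_force: 0.0
```

Call:
send_rows:
  targets: "0 0 0.002 0 0 0 0; 0 0 0.004 0 0 0 0; 0 0 0.006 0 0 0 0; 0 0.001 0.008 0 0 0 0; 0 0.001 0.010 0 0 0 0; 0 0.002 0.012 0 0 0 0; 0 0.002 0.014 0 0 0 0; 0 0.003 0.016 0 0 0 0; 0 0.003 0.018 0 0 0 0; 0 0.004 0.020 0 0 0 0; 0 0.004 0.022 0 0 0 0; 0 0.005 0.024 0 0 0 0"

```text
time_s: 4.15
ee_pos: [617.2, 5.8, 159.9]
ee_rot: [-180.0, 0.0, 14.9]
force: [-0.2, 0.2, 0.6]
gripper_width: 0.4
gripper_force: 0.0
```

```bash
python3 - <<'E'
from h import *
a=snap('side','s2')['image'][90:280,120:330]; b=snap('wrist','w2')['image']
a=cv2.resize(a,(424,384),interpolation=2); b=cv2.resize(b[:,:],(376,384))
cv2.imwrite('pics/c2.png',np.hstack([a,b]))
print([np.round(env.state()['force'],2) for _ in range(2)])
E
```

```text
[array([-0.86, -0.53,  0.1 ]), array([-0.86, -0.53,  0.1 ])]
```

View pics/c2.png

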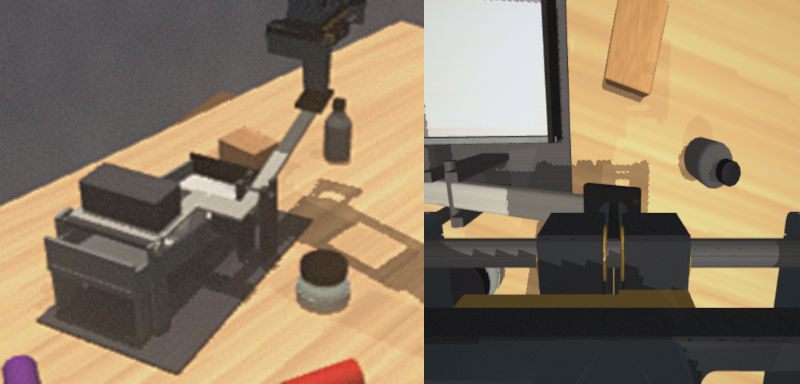

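The fingertips are on the paddle, and the lever is still in its cradle. I'll press on, following the paddle's arc.

Call:
send_rows:
  targets: "0 0.001 0.002 0 0 0 0; 0 0.001 0.004 0 0 0 0; 0 0.002 0.006 0 0 0 0; 0 0.002 0.009 0 0 0 0; 0 0.003 0.012 0 0 0 0; 0 0.003 0.015 0 0 0 0; 0 0.004 0.018 0 0 0 0; 0 0.004 0.021 0 0 0 0; 0 0.005 0.024 0 0 0 0; 0 0.005 0.027 0 0 0 0; 0 0.006 0.030 0 0 0 0; 0 0.006 0.033 0 0 0 0"

```text
time_s: 5.25
ee_pos: [619.7, -1.1, 127.8]
ee_rot: [179.9, -0.1, 14.9]
force: [0.5, -2.5, 4.9]
gripper_width: 0.3
gripper_force: 2.2
```

Call:
send_rows:
  targets: "0 0.001 0.003 0 0 0 0; 0 0.001 0.006 0 0 0 0; 0 0.002 0.009 0 0 0 0; 0 0.002 0.012 0 0 0 0; 0 0.003 0.015 0 0 0 0; 0 0.003 0.018 0 0 0 0; 0 0.004 0.021 0 0 0 0; 0 0.004 0.024 0 0 0 0; 0 0.005 0.027 0 0 0 0; 0 0.005 0.030 0 0 0 0; 0 0.006 0.033 0 0 0 0; 0 0.006 0.035 0 0 0 0"

```text
time_s: 6.25
ee_pos: [619.9, -5.1, 91.5]
ee_rot: [-179.9, 0.0, 14.9]
force: [0.4, 0.6, 3.9]
gripper_width: 0.5
gripper_force: 2.0
```

Call:
send_rows:
  targets: "0 0 0.001 0 0 0 0; 0 0 0.002 0 0 0 0; 0 0 0.002 0 0 0 0; 0 0 0.002 0 0 0 0; 0 0 0.002 0 0 0 0; 0 0 0.002 0 0 0 0; 0 0 0.002 0 0 0 0; 0 0 0.002 0 0 0 0; 0 0 0.002 0 0 0 0; 0 0 0.002 0 0 0 0; 0 0 0.002 0 0 0 0; 0 0 0.002 0 0 0 0"

```text
time_s: 7.25
ee_pos: [620.2, -5.8, 90.1]
ee_rot: [-180.0, 0.0, 14.9]
force: [0.4, 3.5, 3.6]
gripper_width: 0.2
gripper_force: 1.9
```

```bash
python3 - <<'E'
from h import *
a=snap('side','s3')['image'][90:280,120:330]; b=snap('top','t3')['image'][100:230,140:340]
a=cv2.resize(a,(400,362),interpolation=2); b=cv2.resize(b,(400,362),interpolation=2)
cv2.imwrite('pics/c3.png',np.hstack([a,b]))
E
```

```text
(no output)
```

View pics/c3.png

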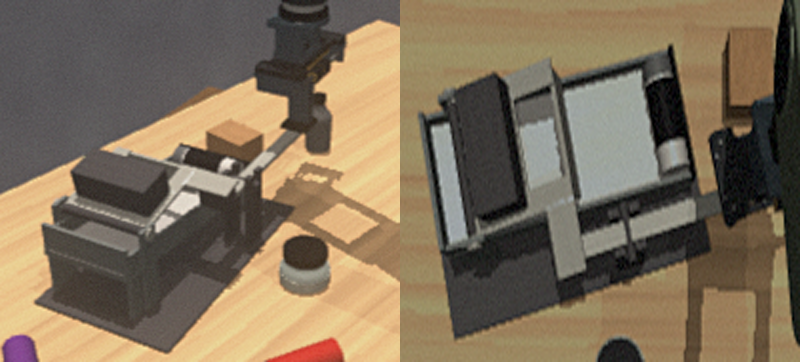

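The can lies against the end stop in the top crop at (668,112), and the window is empty. Now I'll let the flap down slowly along the same arc.

Call:
send_rows:
  targets: "0 0 -0.001 0 0 0 0; 0 0 -0.002 0 0 0 0; 0 -0.001 -0.004 0 0 0 0; 0 -0.001 -0.006 0 0 0 0; 0 -0.001 -0.008 0 0 0 0; 0 -0.002 -0.010 0 0 0 0; 0 -0.002 -0.012 0 0 0 0; 0 -0.002 -0.014 0 0 0 0; 0 -0.003 -0.016 0 0 0 0; 0 -0.003 -0.018 0 0 0 0; 0 -0.003 -0.020 0 0 0 0; 0 -0.004 -0.022 0 0 0 0"

```text
time_s: 8.35
ee_pos: [619.5, -2.3, 112.4]
ee_rot: [180.0, -0.0, 14.9]
force: [0.5, -2.4, 4.1]
gripper_width: 0.4
gripper_force: 2.0
```

Call:
send_rows:
  targets: "0 0 -0.002 0 0 0 0; 0 -0.001 -0.004 0 0 0 0; 0 -0.001 -0.006 0 0 0 0; 0 -0.001 -0.008 0 0 0 0; 0 -0.002 -0.010 0 0 0 0; 0 -0.002 -0.012 0 0 0 0; 0 -0.002 -0.014 0 0 0 0; 0 -0.003 -0.0155 0 0 0 0; 0 -0.003 -0.017 0 0 0 0; 0 -0.003 -0.0185 0 0 0 0; 0 -0.004 -0.020 0 0 0 0; 0 -0.004 -0.0215 0 0 0 0"

```text
time_s: 9.35
ee_pos: [617.9, 2.4, 133.6]
ee_rot: [-180.0, 0.0, 14.9]
force: [-0.5, 2.1, 2.4]
gripper_width: 0.5
gripper_force: 1.6
```

Call:
send_rows:
  targets: "0 0 -0.001 0 0 0 0; 0 -0.001 -0.002 0 0 0 0; 0 -0.001 -0.003 0 0 0 0; 0 -0.001 -0.004 0 0 0 0; 0 -0.002 -0.005 0 0 0 0; 0 -0.002 -0.006 0 0 0 0; 0 -0.002 -0.007 0 0 0 0; 0 -0.002 -0.008 0 0 0 0; 0 -0.003 -0.009 0 0 0 0; 0 -0.003 -0.010 0 0 0 0; 0 -0.003 -0.011 0 0 0 0; 0 -0.003 -0.012 0 0 0 0"

```text
time_s: 10.35
ee_pos: [617.4, 5.0, 145.7]
ee_rot: [-180.0, 0.0, 14.9]
force: [-0.8, 2.3, 2.0]
gripper_width: 0.8
gripper_force: 1.5
```

Call:
send_rows:
  targets: "0 0 -0.001 0 0 0 0; 0 -0.001 -0.002 0 0 0 0; 0 -0.001 -0.003 0 0 0 0; 0 -0.001 -0.004 0 0 0 0; 0 -0.002 -0.005 0 0 0 0; 0 -0.002 -0.006 0 0 0 0; 0 -0.002 -0.007 0 0 0 0; 0 -0.002 -0.008 0 0 0 0; 0 -0.003 -0.009 0 0 0 0; 0 -0.003 -0.010 0 0 0 0; 0 -0.003 -0.011 0 0 0 0; 0 -0.003 -0.012 0 0 0 0"

```text
time_s: 11.35
ee_pos: [616.7, 7.6, 157.7]
ee_rot: [180.0, 0.0, 14.9]
force: [-0.7, -0.2, -0.9]
gripper_width: 0.5
gripper_force: 0.0
```

Call:
send_rows:
  targets: "0 0 -0.001 0 0 0 0; 0 0 -0.002 0 0 0 0; 0 -0.001 -0.003 0 0 0 0; 0 -0.001 -0.004 0 0 0 0; 0 -0.001 -0.005 0 0 0 0; 0 -0.001 -0.006 0 0 0 0; 0 -0.001 -0.007 0 0 0 0; 0 -0.001 -0.008 0 0 0 0; 0 -0.001 -0.009 0 0 0 0; 0 -0.001 -0.010 0 0 0 0; 0 -0.001 -0.011 0 0 0 0; 0 -0.001 -0.012 0 0 0 0"

```text
time_s: 12.35
ee_pos: [616.5, 8.6, 169.7]
ee_rot: [180.0, 0.0, 14.9]
force: [-0.7, -0.1, -0.2]
gripper_width: 0.6
gripper_force: 0.0
```

Call:
send_rows:
  targets: "0 0 -0.001 0 0 0 0; 0 0 -0.002 0 0 0 0; 0 0 -0.004 0 0 0 0; 0 0 -0.006 0 0 0 0; 0 0 -0.008 0 0 0 0; 0 0 -0.010 0 0 0 0; 0 0 -0.012 0 0 0 0; 0 0 -0.017 0 0 0 0; 0 0 -0.025 0 0 0 0; 0 0 -0.035 0 0 0 0; 0 0 -0.045 0 0 0 0; 0 0 -0.050 0 0 0 0"

```text
time_s: 13.35
ee_pos: [617.4, 8.7, 222.1]
ee_rot: [179.9, -0.2, 14.9]
force: [0.2, -0.2, -0.2]
gripper_width: 0.9
gripper_force: 0.0
```

Call:
send_rows:
  targets: "-0.005 0 -0.005 0 0 0 0; -0.015 0 -0.01 0 0 0 0; -0.030 0 -0.02 0 0 0 0; -0.050 0.01 -0.03 0 0 0 0; -0.070 0.02 -0.03 0 0 0 0; -0.09 0.04 -0.03 0 0 0 0; -0.11 0.06 -0.03 0 0 0 0; -0.13 0.08 -0.03 0 0 0 0; -0.15 0.10 -0.03 0 0 0 0; -0.165 0.115 -0.03 0 0 0 0; -0.175 0.125 -0.03 0 0 0 0; -0.18 0.13 -0.03 0 0 0 0"

```text
time_s: 14.35
ee_pos: [473.9, -164.5, 249.9]
ee_rot: [180.0, 0.0, 14.8]
force: [0.1, -0.4, -0.7]
gripper_width: 0.6
gripper_force: 0.0
```

```bash
python3 - <<'E'
from h import *
a=snap('side','s4')['image'][90:280,120:330]; b=snap('top','t4')['image'][100:230,140:340]
a=cv2.resize(a,(400,362),interpolation=2); b=cv2.resize(b,(400,362),interpolation=2)
cv2.imwrite('pics/c4.png',np.hstack([a,b]))
E
```

```text
(no output)
```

View pics/c4.png

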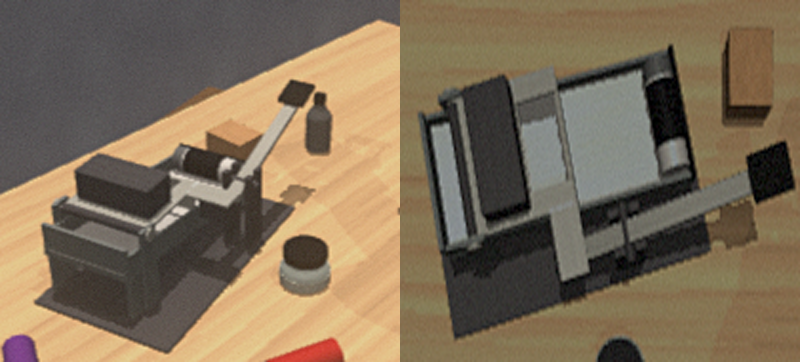

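The can is at the stop and the lever is back up in its cradle. I'll check numerically that the flap is shut, against the starting pictures.

```bash
python3 - <<'E'
from h import *
def al(f,g,x0,y0,x1,y1):
    A=cv2.imread(f'pics/{f}.png',0);B=cv2.imread(f'pics/{g}.png',0)
    T=A[y0:y1,x0:x1];S=B[y0-8:y1+8,x0-8:x1+8]
    r=cv2.matchTemplate(cv2.resize(S,None,fx=4,fy=4,interpolation=2),cv2.resize(T,None,fx=4,fy=4,interpolation=2),5)
    m=cv2.minMaxLoc(r); return (m[3][0]-32)/4,(m[3][1]-32)/4,round(m[1],3)
for g in('s3','s4'): print(g,'ballast',al('side0',g,156,168,214,208),'paddle',al('side0',g,245,128,290,185))
for g in('t3','t4'): print(g,'ballast',al('top0',g,165,122,208,182),'pin',al('top0',g,240,165,268,205),'paddle',al('top0',g,300,145,340,175))
E
```

```text
s3 ballast (-1.25, -0.75, 0.759) paddle (0.25, 0.25, 0.544)
s4 ballast (0.0, 0.0, 0.954) paddle (0.0, 0.0, 0.994)
t3 ballast (-0.75, -0.75, 0.758) pin (0.5, 0.0, 0.964) paddle (-8.0, -4.75, 0.377)
t4 ballast (0.0, 0.0, 0.937) pin (0.0, 0.0, 0.993) paddle (-0.25, 0.25, 0.989)
```

The flap, pin and paddle are all back at their starting positions.

```bash
python3 -c "
from workcell import env
print(env.job_done())"
```

```text
the job is handed in; nothing more can be done
None
```

The can was released and rests at the end stop, the flap was let down slowly until fully shut, the lever is back in its cradle, and the job was handed in at about 14.5 s on the robot's clock; no verdict came back.

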